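# Index the gear blank by one hole

## Robot

A 7-joint arm with a two-finger parallel gripper is mounted at the origin on a cart in front of the work surface, level with it; the furniture and walls round the work are solid. World frame = base frame: x ahead of the robot, y to its left, z up, the work surface at z = 0. Lengths are in m, angles in degrees, forces in N, time in s.
With the tool pointing down it reaches from about 0.425 to 0.95 m from the base axis. Payload 4.7 kg.
Tool frame: the origin (TCP) lies midway between the tips of the shut fingers; the grasp point (between the pads) lies robot.pinch_z behind it (robot.pinch_z is the distance from the TCP to the grasp point, in m); z points along the fingers, y is the line along which they close (so a half turn about z gives the same grasp; the last joint's range is limited). The gripper opens to 87 mm and grips with 3 to 60 N. Pads are 19 mm wide; open, the fingers measure 117 mm over their backs; the gripper's body (75 mm by 190 mm) begins 51 mm behind the grasp point.
Start: joints at [-73.562, 26.849, -2.785, 87.806, 1.381, 65.374, -4.715], TCP at [0.21, 0.642, 0.187] pointing down, gripper open.
Joint ranges: [-148.3, 148.3], [-19.14, 114.17], [-79.39, 73.82], [5.75, 140.21], [-59.74, 239.74], [12.07, 113.84], [-152.46, 152.46]. Speed limits (degrees/s): [147.25, 147.25, 180, 180, 180, 180, 180].

## Interface

Orientations are given as [roll, pitch, yaw] about the fixed x, y, z axes, in that order (R = Rz(yaw) Ry(pitch) Rx(roll)).
In Python, from workcell import get_state, capture, robot gives the robot as it stands.
- The arm moves only by the tool move_arm, never from a script. Its arguments are lists of equal length, an entry for each row: "gripper": the closure, from 0 (fully open) to 1 (shut); "linear": the shift along the tool's x, y, z in units of 0.12 m (1.0 is 0.12 m), a list of three; "rot": the turn, a rotation vector about the tool's x, y, z in units of 180 degrees (1.0 is 180 degrees), a list of three. In form: {"gripper": [gripper, ...], "linear": [[dx, dy, dz], ...], "rot": [[rx, ry, rz], ...]}. A call has 1 to 12 rows; each row is the pose to reach, as a shift and turn from the pose commanded when the call began, along the tool's axes at that moment, turning the shorter way round; what a row does not reach only later rows make up. A row lasts 1/8 s, in which the tool goes at most 62.5 mm and 10.7 degrees, less where a joint would pass 70% of its speed; a pose out of reach is approached as far as the arm can. A call with a number of a shift or a turn outside -1 to 1 is refused whole. A call with a gripper value outside its range is refused whole. The fingers move at their own pace and stop on an object; "force" is the grip in N (left out, the last holds). Time passes only in rows, so rows that repeat a pose let the fingers close. It gives the time, the measured TCP pose, the force, the opening and the grip force at its end, in the units of the state.
- get_state(): the state, without advancing time (a new reading comes with each control period).
- capture(name): name is "scene" or "top" or "wrist"; returns a dict with "color" (480x640x3 uint8, red, green, blue), "mtx" (3x3 intrinsics, pixels), "extrinsics" (4x4, takes a point from world to camera coordinates). Camera axes: x right, y down, z forward; pixel columns grow to the right and rows downward; lengths in m; the calibration is good to about 2 mm. A picture is of the moment at which its call begins. There is no depth.
- robot.hand_in(): hands the job in; it is judged then, once.
The state is a dict: "clock": time; "joint_pos": joint angles; "qvel": joint speeds; "tau": joint torques, N m; "position": TCP position; "tcp_rot": TCP orientation; "ft_force": force on the tool from outside, world axes, zero at the start; "ft_torque": the same for the moment, N m; "opening": opening from 0.0 (shut) to 1.0 (fully open); "gripper_force": force on a finger pad.
Only numpy, scipy, OpenCV 4.12 (cv2) and the standard library are available. Lean on these libraries where they do the work, as an engineer would, in place of code of your own. Each camera call takes 0.05 s, during which the arm holds its last target. There are 200 camera calls.

## Task

Turn the gear blank on the indexing fixture on by one hole: put a fingertip through the pull ring and under its upper side, lift the spring pin out of its hole, swing the arm one hole towards the scribing block (the small black foot with a tall thin pillar), and let the pin drop fully home into that next hole. Do not grip or force the ring, leave the things standing round it where they are, and finish clear of everything.

Things in the scene. Friction and masses are not known exactly. Their poses are not given: they have to be found in the camera images.
- fixture: Fixed indexing fixture: grey foot plate 200x120x12 mm, and a curved steel plate (top 40 mm above the bench) with five brass-rimmed 14 mm holes, 49 mm (0.35 rad) apart on a 140 mm radius about the pivot. Origin at bench level; pivot 75 mm along its +x, middle hole (where the pin starts) 65 mm along its -x. Its -x side faces the robot, half turned to its left; +y is its left seen from there, z up.
- pivot (a point): Point on the upright pivot axis at the arm's top face, 58 mm above the bench. The arm, a grey bar 34 mm wide and 12 mm thick, reaches from here over the hole plate to the robot's side. The gear blank (78 mm across, 22 mm thick) is bolted on it here; the nut's top is 93 mm above the bench.
- swing_arm (a joint): Angle of the arm about the upright pivot, rad; holes at -0.70, -0.35, 0, 0.35, 0.70; starts in the middle one, 0. Positive is anticlockwise from above, which carries the ring end to the fixture's -y side (right, seen along the arm from the ring). With the pin up it turns easily (about 1 N at the ring) and stays where it is left.
- index_pin (a joint): Height of the 12 mm spring index pin, m: 0 fully home in a hole, clear of the hole above 0.010, top stop 0.020; about 0.010 when its tip rests on the plate between holes. Lifting takes 5 N at first, 9 N at the top stop; the spring drives it down when let go. Its round tip slips into a hole by itself from about 3 mm either side.
- ring_center (a point): Centre of the pull ring on the pin's top, 108.5 mm above the bench at the start, 50 mm above the arm; moves with pin and arm. Steel ring, 50 mm inside, 8 mm round bar. Its x axis points along the arm to the pivot, z up. The ring leans 45 degrees away (upper bar farther along +x), so a finger pointing 45 degrees down and along +x passes squarely through it.
- pin_top (a point): Where the ring's lowest bar is fixed on the pin, on the pin's axis, 87.5 mm above the bench when home: 20.5 mm lower and 20.5 mm back (-x of the ring's axes) from the ring's centre. The ring's upper bar is 20.5 mm higher and 20.5 mm farther along +x than that centre.
- scribing_block: Scribing block (surface gauge), loose: small black foot, thin upright pillar and a scriber rod, 72 x 156 x 212 mm, origin under its centre. It stands on the fixture's +y (left) or -y (right) side, 120 to 180 mm from the fixture's x axis; the arm must go one hole to that side.
- oil_can: Loose oil can with a long spout, 74 x 116 x 173 mm, origin under its centre; stands on the other side. Leave it alone.
- bush: Loose bronze flanged bush, 45 mm across, 30 mm high, origin under its centre. Leave it alone.
- small_gear: Loose small gear, 55 mm across, 19 mm high, lying flat, origin under its centre. Leave it alone.
- collar: Loose dark steel collar, 62 mm across, 22 mm high, lying flat on the robot's side of the fixture, origin under its centre. Leave it alone.

How it is judged:
By the outcome, as a careful person would: the job done as asked, in the order asked, and still so for the second after the job is handed in, with the robot touching nothing.
It also fails if it takes over 45 s, if anything falls off the work surface, if the arm or the gripper's body presses on something with over 40 N, if the wrist force passes 120 N, or if a joint passes its speed limit or range.

## Working session

There is one attempt and no reset: what is moved stays moved. The work goes in short steps, Python scripts to look and compute and a tool call to move; the robot and the scene stay as the last step left them, time stands still between calls to the robot, and variables do not carry over. Pictures are saved under pics/ and viewed, at most 10 in all, crops included, and the job is handed in when it is done.

Besides the shell and the picture viewer there is one more tool, called after "Emit:" by a JSON object that holds its "fn" and its "kwargs", one argument or row to a line. move_arm: Moves the arm, as the interface text tells. Shifts and turns lie within -1 to 1; 1 stands for 0.12 m of shift or 180 degrees of turn. Its arguments: {"type":"object","properties":{"gripper":{"type":"array","items":{"type":"number"}},"linear":{"type":"array","items":{"type":"array","items":{"type":"number","minimum":-1,"maximum":1}}},"rot":{"type":"array","items":{"type":"array","items":{"type":"number","minimum":-1,"maximum":1}}},"force":{"type":"number"}},"required":["gripper","linear","rot"]}

```bash
mkdir -p pics; ls
python3 - <<'E'
from workcell import get_state, capture, robot
import cv2,pickle
d={}
for n in("scene","top"):
    c=capture(n); d[n]=c; cv2.imwrite(f"pics/{n}0.png",c["color"][:,:,::-1])
    print(n,c["mtx"].tolist(),c["extrinsics"].round(4).tolist())
pickle.dump(d,open("d0.pkl","wb"))
print(get_state(),robot.pinch_z)
E
```

```text
pics
scene [[558.6736285594385, 0.0, 320.43031944807495], [0.0, 558.6736285594385, 238.8380054933126], [0.0, 0.0, 1.0]] [[0.7476, -0.664, -0.0148, -0.1778], [-0.5272, -0.5797, -0.6213, 0.5025], [0.404, 0.4723, -0.7834, 0.5518], [0.0, 0.0, 0.0, 1.0]]
top [[510.23412542521163, 0.0, 316.02074773666254], [0.0, 510.23412542521163, 237.67637998667354], [0.0, 0.0, 1.0]] [[-0.1267, -0.9919, 0.002, 0.3575], [-0.9671, 0.1231, -0.2225, 0.4862], [0.2205, -0.0301, -0.9749, 0.8393], [0.0, 0.0, 0.0, 1.0]]
{'clock': 0.1, 'joint_pos': array([-73.56287265,  26.89272498,  -2.78372998,  87.86855289,
         1.3818696 ,  65.37157108,  -4.71538393]), 'qvel': array([ 0.01100002, -0.1269105 ,  0.00169376, -0.12779108,  0.03340652,
       -0.05277532,  0.00517861]), 'tau': array([ 1.53396064e-03, -5.09168851e+01, -8.09596712e-02, -2.36827648e+01,
       -6.15575560e-02,  3.44681216e-02,  8.02610271e-05]), 'position': array([0.20944272, 0.64105726, 0.18619153]), 'tcp_rot': array([-1.79900841e+02,  4.55993179e-03,  1.61908715e+02]), 'ft_force': array([-0.13832867, -0.28666524,  0.36685553]), 'ft_torque': array([ 0.06393602, -0.02059179,  0.03215093]), 'gripper_force': 0.0, 'opening': 1.0001396104478957} 0.0187
```

View pics/top0.png

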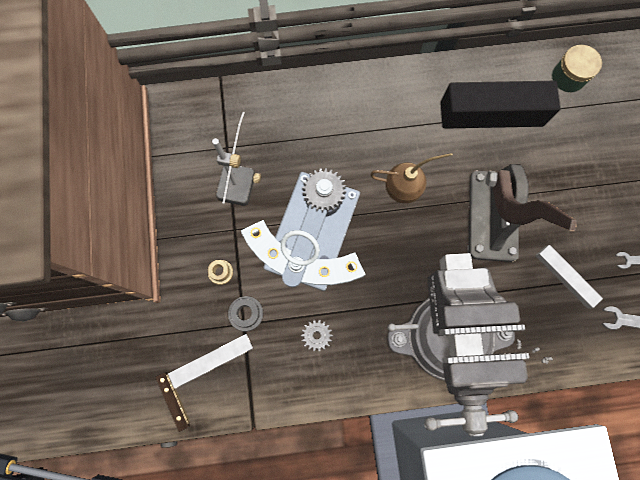

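View pics/scene0.png

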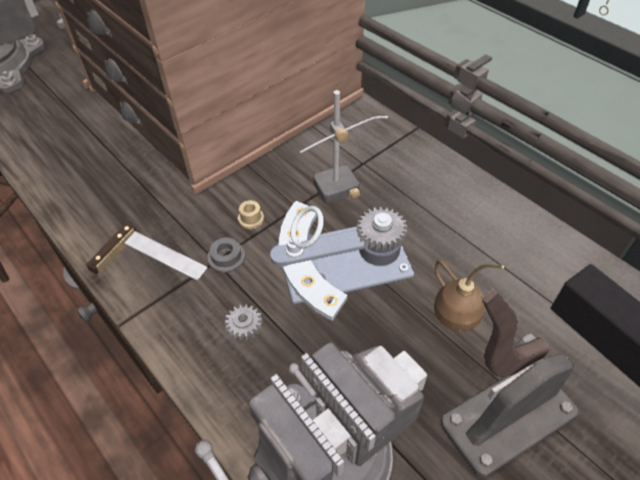

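```bash
cat > h.py <<'E'
import numpy as np, pickle, cv2
from scipy.optimize import least_squares
from scipy.spatial.transform import Rotation as R
def proj(c,P):
    P=np.atleast_2d(P); E=c["extrinsics"]; p=(P@E[:3,:3].T+E[:3,3])@c["mtx"].T
    return p[:,:2]/p[:,2:]
def fix(p,P):
    P=np.atleast_2d(P); c,s=np.cos(p[2]),np.sin(p[2])
    return np.c_[p[0]+c*P[:,0]-s*P[:,1],p[1]+s*P[:,0]+c*P[:,1],P[:,2]]
def arm(a,r,z,lat=0): # point at distance r from pivot toward ring
    return [.075-r*np.cos(a)-lat*np.sin(a)*0, -r*np.sin(a), z]
def hole(a): return arm(a,.14,.04)
def ringpts(a,h=0,rad=.029):
    t=np.linspace(0,2*np.pi,60); u=np.array([np.cos(a),np.sin(a),0]); v=np.array([-np.sin(a),np.cos(a),0]); w=(u+[0,0,1])/2**.5
    c=np.array(arm(a,.14-.0205,.1085+h)); return c+rad*(np.cos(t)[:,None]*w+np.sin(t)[:,None]*v)
E
python3 - <<'E'
from h import *
d=pickle.load(open("d0.pkl","rb"))
obs=[("top",hole(-.7),(256,233)),("top",hole(-.35),(274,254)),("top",hole(.35),(325,271)),("top",hole(.7),(351,267)),("top",[.075,0,.093],(324,187)),
("scene",hole(.35),(308,281)),("scene",hole(.7),(331,300)),("scene",[.075,0,.093],(382,218))]
f=lambda p:np.concatenate([proj(d[n],fix(p,P))[0]-o for n,P,o in obs])
s=min((least_squares(f,[.6,.2,y],loss='soft_l1') for y in(-.8,-.3,.3)),key=lambda s:s.cost)
print(s.x,np.rad2deg(s.x[2]),f(s.x).reshape(-1,2).round(1).tolist())
p=s.x; np.save("p.npy",p)
print("pivot",fix(p,[.075,0,.058]),"ring",fix(p,arm(0,.1195,.1085)),"pin",fix(p,arm(0,.14,.0875)))
out=[]
for n,(x0,y0) in (("top",(200,130)),("scene",(230,150))):
    k=4; im=cv2.resize(d[n]["color"][y0:y0+150,x0:x0+200,::-1],None,fx=k,fy=k,interpolation=cv2.INTER_CUBIC)
    im=im[:, :]
    for P in [hole(a) for a in(-.7,-.35,.35,.7)]+[[.075,0,.093],arm(0,.14,.0875)]:
        q=(proj(d[n],fix(p,P))[0]-[x0,y0]+.5)*k; cv2.drawMarker(im,tuple(int(v) for v in q),(0,0,255),0,8,1)
    for rad in(.025,.033):
        cv2.polylines(im,[((proj(d[n],fix(p,ringpts(0,0,rad)))-[x0,y0]+.5)*k).astype(np.int32)],True,(0,255,0) ,1)
    out.append(cv2.resize(im,(400,300)) if 0 else im[:, 150:550][:300*2])
cv2.imwrite("pics/o1.png",np.hstack(out))
E
```

```text
[ 0.5400958   0.30368234 -0.46971631] -26.91276241358677 [[-0.4, 0.3], [-1.1, -0.2], [-0.9, 0.9], [0.3, -0.1], [-0.3, -0.9], [0.1, 0.7], [0.1, 1.1], [1.1, 0.1]]
pivot [[0.60697305 0.26973484 0.058     ]] ring [[0.5004153  0.32382452 0.1085    ]] pin [[0.48213551 0.3331035  0.0875    ]]
```

View pics/o1.png

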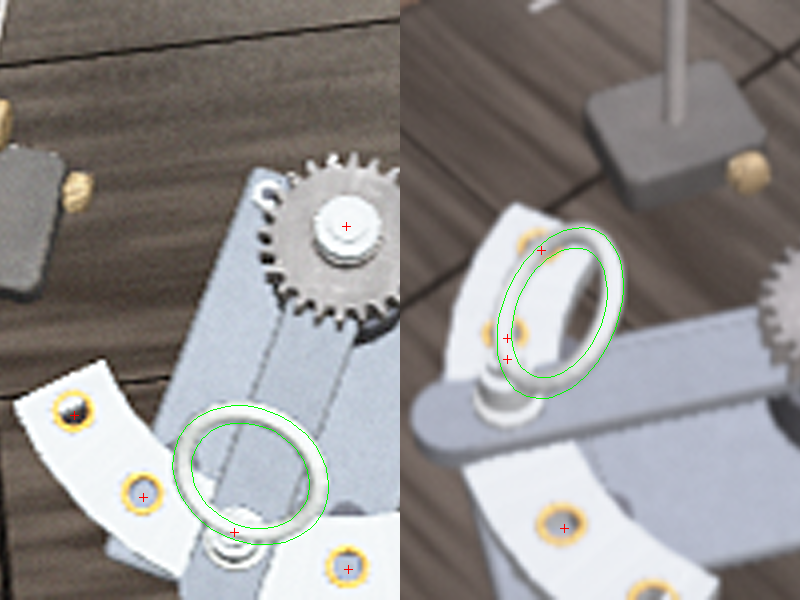

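```bash
cat >> h.py <<'E'
def unproj(c,px,z):
    E=c["extrinsics"]; o=-E[:3,:3].T@E[:3,3]; r=E[:3,:3].T@np.linalg.inv(c["mtx"])@[*px,1]
    return o+r*(z-o[2])/r[2]
def Rt(yaw,tilt): # tool z tilted 'tilt' deg from vertical toward yaw (deg)
    y=np.deg2rad(yaw);t=np.deg2rad(tilt); z=np.array([np.sin(t)*np.cos(y),np.sin(t)*np.sin(y),-np.cos(t)])
    Y=np.array([-np.sin(y),np.cos(y),0]); return R.from_matrix(np.c_[np.cross(Y,z),Y,z])
def cmd(pos,Rg,s=None):
    from workcell import get_state
    s=s or get_state(); R0=R.from_euler('xyz',s["tcp_rot"],degrees=True)
    print("at",s["position"].round(4),"lin",(R0.inv().apply(np.array(pos)-s["position"])/.12).round(3),"rot",((R0.inv()*Rg).as_rotvec()/np.pi).round(3))
E
python3 - <<'E'
from h import *
d=pickle.load(open("d0.pkl","rb"));p=np.load("p.npy"); t=d["top"]
for n,q in dict(cabcorner=(158,300),cabback=(148,88),block=(236,190),collar=(246,316),bush=(220,273)).items():
    w=unproj(t,q,0); c,s=np.cos(p[2]),np.sin(p[2]); e=w[:2]-p[:2]
    print(n,w.round(3),"fixture",round(c*e[0]+s*e[1],3),round(-s*e[0]+c*e[1],3))
yaw=np.rad2deg(p[2]); Rg=Rt(yaw,45); print("yaw",yaw)
rc=fix(p,arm(0,.1195,.1085))[0]; pre=rc-.1*Rg.as_matrix()[:,2]
print("pre",pre); cmd(pre,Rg)
E
```

```text
cabcorner [0.461 0.59  0.   ] fixture -0.2 0.219
cabback [0.886 0.585 0.   ] fixture 0.181 0.407
block [0.651 0.431 0.   ] fixture 0.042 0.163
collar [0.412 0.435 0.   ] fixture -0.173 0.059
bush [0.496 0.474 0.   ] fixture -0.116 0.132
yaw -26.91276241358677
pre [0.43736282 0.35583053 0.17921068]
at [0.2094 0.6411 0.1862] lin [-2.544 -1.669  0.061] rot [ 0.019 -0.249  0.047]
```

Emit:
{"fn": "move_arm", "kwargs": {
  "gripper": [1, 1, 1, 1, 1],
  "linear": [
    [-0.2, -0.3, -0.2],
    [-0.4, -0.6, -0.4],
    [-0.6, -0.9, -0.5],
    [-0.7, -1, -0.5],
    [-0.7, -1, -0.5]
  ],
  "rot": [
    [0, -0.03, 0],
    [0, -0.06, 0.01],
    [0, -0.09, 0.02],
    [0, -0.12, 0.02],
    [0, -0.12, 0.02]
  ],
  "force": 10
}}

```text
clock: 0.72
position: [0.2504, 0.5011, 0.2464]
tcp_rot: [179.4, 21.5, 158.3]
ft_force: [0.2, 0.3, -0.6]
opening: 0.514
gripper_force: 0.0
```

Run:
```python
from h import *
from workcell import get_state
p=np.load("p.npy");yaw=np.rad2deg(p[2]); Rg=Rt(yaw,45)
rc=fix(p,arm(0,.1195,.1085))[0]; pre=rc-.1*Rg.as_matrix()[:,2]
s=get_state();print(s["joint_pos"].round(1),s["clock"],s["opening"]); cmd(pre,Rg)
```

```text
[-82.8  14.4   2.3 101.4  22.   69.8 -20.8] 0.725 0.513966324623217
at [0.2504 0.5011 0.2464] lin [-1.557 -0.563  1.21 ] rot [ 0.019 -0.13   0.024]
```

Emit:
{"fn": "move_arm", "kwargs": {
  "gripper": [1, 1, 1, 1, 1],
  "linear": [
    [-0.25, -0.1, 0.1],
    [-0.5, -0.2, 0.3],
    [-0.75, -0.3, 0.5],
    [-1, -0.4, 0.7],
    [-1, -0.4, 0.7]
  ],
  "rot": [
    [0, -0.03, 0],
    [0.01, -0.06, 0.01],
    [0.01, -0.1, 0.02],
    [0.02, -0.13, 0.02],
    [0.02, -0.13, 0.02]
  ]
}}

```text
clock: 1.35
position: [0.3677, 0.4029, 0.2105]
tcp_rot: [-179.1, 45.0, 153.9]
ft_force: [-0.8, -0.2, 0.2]
opening: 0.022
gripper_force: 0.0
```

Run:
```python
from h import *
from workcell import get_state
p=np.load("p.npy");yaw=np.rad2deg(p[2]); Rg=Rt(yaw,45)
rc=fix(p,arm(0,.1195,.1085))[0]; pre=rc-.06*Rg.as_matrix()[:,2]
s=get_state();print(s["joint_pos"].round(1),s["clock"],s["opening"]); cmd(pre,Rg)
```

```text
[-85.3  19.1   8.3 111.9  43.8  69.8 -37. ] 1.35 0.022356682700030103
at [0.3677 0.4029 0.2105] lin [-0.306 -0.084  1.01 ] rot [-0.002  0.     0.003]
```

Emit:
{"fn": "move_arm", "kwargs": {
  "gripper": [1, 1, 1, 1, 1, 1],
  "linear": [
    [-0.15, -0.04, 0.2],
    [-0.305, -0.085, 0.4],
    [-0.305, -0.085, 0.6],
    [-0.305, -0.085, 0.8],
    [-0.305, -0.085, 0.85],
    [-0.305, -0.085, 0.85]
  ],
  "rot": [
    [0, 0, 0],
    [0, 0, 0.003],
    [0, 0, 0.003],
    [0, 0, 0.003],
    [0, 0, 0.003],
    [0, 0, 0.003]
  ]
}}

```text
clock: 2.1
position: [0.45, 0.3528, 0.1669]
tcp_rot: [179.8, 44.9, 153.0]
ft_force: [-0.3, 0.1, -0.8]
opening: 0.006
gripper_force: 0.0
```

Run:
```python
from h import *
from workcell import get_state,capture
p=np.load("p.npy");yaw=np.rad2deg(p[2]); Rg=Rt(yaw,45)
rc=fix(p,arm(0,.1195,.1085))[0]
s=get_state();print(s["joint_pos"].round(1),s["clock"],s["opening"]); 
for b in(-.06,-.02,.018):
  cmd(rc+b*Rg.as_matrix()[:,2],Rg)
out=[]
for n,(x0,y0) in (("wrist",None),("scene",(230,120))):
    c=capture(n); 
    if n=="wrist": im=c["color"][:,:,::-1].copy();x0=y0=0;k=1
    else: k=2; im=cv2.resize(c["color"][y0:y0+200,x0:x0+200,::-1],None,fx=k,fy=k)
    Z=Rg.as_matrix()[:,2]
    P=np.array([s["position"]+Z*l for l in np.linspace(0,.1,30)])
    for q in proj(c,P): cv2.circle(im,tuple(int(v) for v in (q-[x0,y0])*k),1,(0,0,255),-1)
    for rad in(.025,.033): cv2.polylines(im,[((proj(c,fix(p,ringpts(0,0,rad)))-[x0,y0]+.5)*k).astype(np.int32)],True,(0,255,0),1)
    out.append(cv2.resize(im,(400,300)) if n=="wrist" else im)
out[0]=np.vstack([out[0],np.zeros((100,400,3),np.uint8)])
cv2.imwrite("pics/o2.png",np.hstack(out))
```

```text
[-78.2  21.   12.2 116.7  49.8  58.2 -36.9] 2.1 0.006257379453130918
at [0.45   0.3528 0.1669] lin [ 0.002 -0.025  0.186] rot [ 0.    -0.    -0.001]
at [0.45   0.3528 0.1669] lin [ 0.001 -0.026  0.519] rot [ 0.    -0.    -0.001]
at [0.45   0.3528 0.1669] lin [ 0.001 -0.026  0.836] rot [ 0.    -0.    -0.001]Traceback (most recent call last):
  File "<stdin>", line 9, in <module>
TypeError: cannot unpack non-iterable NoneType object
```

Emit:
{"fn": "move_arm", "kwargs": {
  "gripper": [1, 1, 1, 1],
  "linear": [
    [0, -0.025, 0.15],
    [0, -0.025, 0.3],
    [0, -0.025, 0.45],
    [0, -0.025, 0.45]
  ],
  "rot": [
    [0, 0, 0],
    [0, 0, 0],
    [0, 0, 0],
    [0, 0, 0]
  ]
}}

```text
clock: 2.6
position: [0.4833, 0.3302, 0.1275]
tcp_rot: [-179.9, 45.0, 153.0]
ft_force: [-0.6, -0.9, -0.4]
opening: 0.004
gripper_force: 0.0
```

```bash
cat > look.py <<'E'
import sys
from h import *
from workcell import get_state,capture
def look(name,a=0,h=0,over=True):
    p=np.load("p.npy"); s=get_state(); Z=R.from_euler('xyz',s["tcp_rot"],degrees=True).as_matrix()[:,2]
    out=[]
    for n,x0,y0,w,hh,k in (("wrist",0,0,640,480,.625),("scene",220,130,200,150,2),("top",200,130,200,150,2)):
        c=capture(n); im=np.ascontiguousarray(cv2.resize(c["color"][y0:y0+hh,x0:x0+w,::-1],None,fx=k,fy=k,interpolation=cv2.INTER_AREA if k<1 else cv2.INTER_CUBIC))
        if over:
            for q in proj(c,[s["position"]+Z*l for l in np.linspace(0,.03,15)]): cv2.circle(im,tuple(int(v) for v in (q-[x0,y0]+.5)*k),1,(0,0,255),-1)
            for rad in(.025,.033): cv2.polylines(im,[((proj(c,fix(p,ringpts(a,h,rad)))-[x0,y0]+.5)*k).astype(np.int32)],True,(0,255,0),1)
        out.append(im)
    out.append(np.zeros((300,400,3),np.uint8))
    cv2.imwrite(f"pics/{name}.png",np.vstack([np.hstack(out[:2]),np.hstack(out[2:])]))
E
python3 - <<'E'
from look import *
p=np.load("p.npy");yaw=np.rad2deg(p[2]); Rg=Rt(yaw,45)
rc=fix(p,arm(0,.1195,.1085))[0]
look("o3")
for b in(-.02,.018): cmd(rc+b*Rg.as_matrix()[:,2],Rg)
E
```

```text
at [0.4827 0.3322 0.1283] lin [0.001 0.005 0.066] rot [ 0. -0. -0.]
at [0.4827 0.3322 0.1283] lin [0.001 0.004 0.383] rot [ 0. -0. -0.]
```

View pics/o3.png

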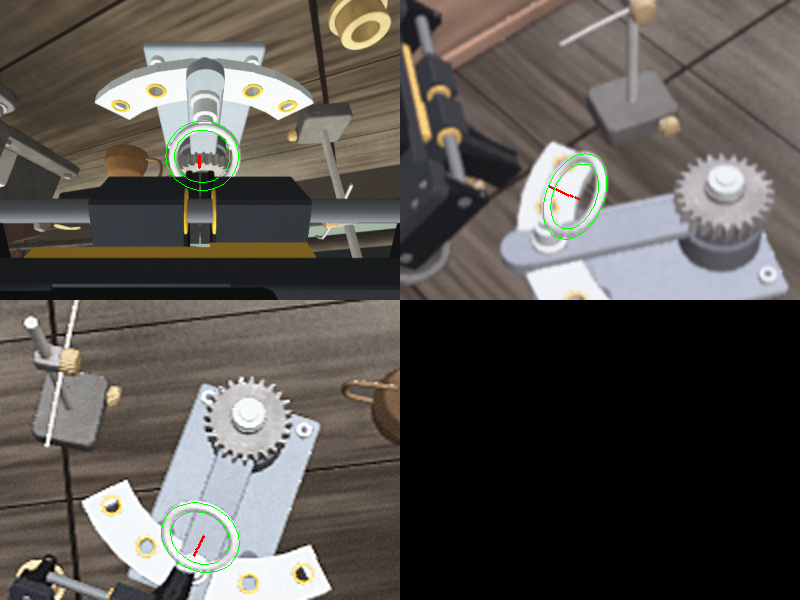

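Emit:
{"fn": "move_arm", "kwargs": {
  "gripper": [1, 1, 1, 1, 1, 1],
  "linear": [
    [0, 0.005, 0.1],
    [0, 0.005, 0.2],
    [0, 0.005, 0.3],
    [0, 0.005, 0.37],
    [0, 0.005, 0.37],
    [0, 0.005, 0.37]
  ],
  "rot": [
    [0, 0, 0],
    [0, 0, 0],
    [0, 0, 0],
    [0, 0, 0],
    [0, 0, 0],
    [0, 0, 0]
  ]
}}

```text
clock: 3.5
position: [0.511, 0.3182, 0.0968]
tcp_rot: [179.9, 45.0, 153.0]
ft_force: [0.1, 0.7, 0.0]
opening: 0.006
gripper_force: 0.0
```

Run:
```python
from h import *
from workcell import get_state
p=np.load("p.npy");yaw=np.rad2deg(p[2]); Rg=Rt(yaw,45)
rc=fix(p,arm(0,.1195,.1085))[0]
print(get_state()["ft_force"])
for up in (0,.01,.02,.035): cmd(rc+.018*Rg.as_matrix()[:,2]+[0,0,up],Rg)
```

```text
[0.09675461 0.70419669 0.02510171]
at [0.511  0.3182 0.0968] lin [0.002 0.002 0.011] rot [ 0. -0. -0.]
at [0.511  0.3182 0.0968] lin [-0.057  0.002 -0.048] rot [ 0. -0. -0.]
at [0.511  0.3182 0.0968] lin [-0.116  0.002 -0.107] rot [ 0. -0. -0.]
at [0.511  0.3182 0.0968] lin [-0.204  0.002 -0.195] rot [ 0. -0. -0.]
```

Emit:
{"fn": "move_arm", "kwargs": {
  "gripper": [1, 1, 1, 1, 1],
  "linear": [
    [-0.03, 0, 0.02],
    [-0.06, 0, 0.02],
    [-0.09, 0, 0.02],
    [-0.11, 0, 0.02],
    [-0.11, 0, 0.02]
  ],
  "rot": [
    [0, 0, 0],
    [0, 0, 0],
    [0, 0, 0],
    [0, 0, 0],
    [0, 0, 0]
  ]
}}

```text
clock: 4.12
position: [0.521, 0.3129, 0.1047]
tcp_rot: [179.9, 45.0, 153.0]
ft_force: [0.6, -0.7, -0.8]
opening: 0.008
gripper_force: 0.0
```

Emit:
{"fn": "move_arm", "kwargs": {
  "gripper": [1, 1, 1, 1, 1],
  "linear": [
    [-0.015, 0, -0.015],
    [-0.03, 0, -0.03],
    [-0.045, 0, -0.045],
    [-0.06, 0, -0.06],
    [-0.06, 0, -0.06]
  ],
  "rot": [
    [0, 0, 0],
    [0, 0, 0],
    [0, 0, 0],
    [0, 0, 0],
    [0, 0, 0]
  ]
}}

```text
clock: 4.75
position: [0.5209, 0.313, 0.1149]
tcp_rot: [179.9, 45.0, 153.0]
ft_force: [-0.3, 0.7, -0.6]
opening: 0.004
gripper_force: 0.0
```

Run:
```python
from look import *
print(get_state()["ft_force"],get_state()["position"]); look("o4")
```

```text
[-0.27644648  0.70612517 -0.62188842] [0.52091763 0.31303917 0.11487844]
```

View pics/o4.png

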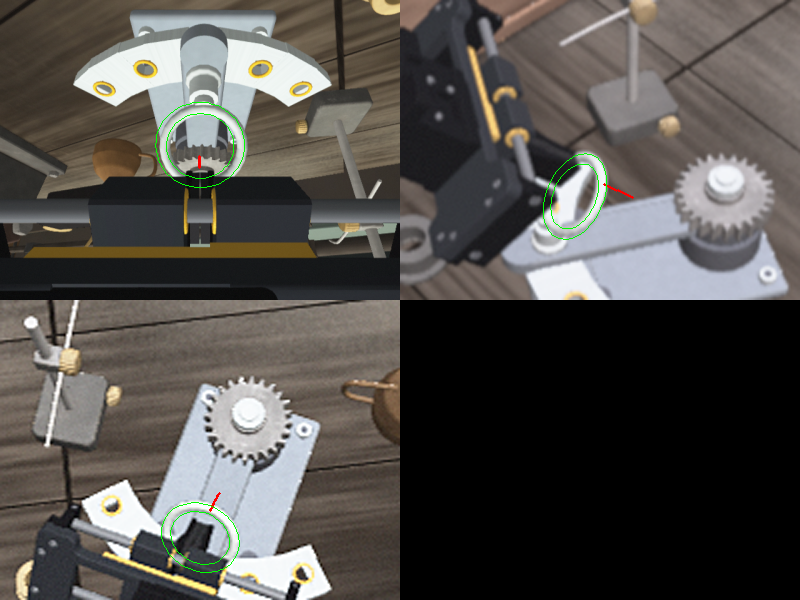

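Run:
```python
from h import *
from workcell import get_state,capture
s=get_state(); Rm=R.from_euler('xyz',s["tcp_rot"],degrees=True).as_matrix();p=np.load("p.npy")
out=[]
for n,x0,y0 in(("scene",275,190),("top",260,220)):
    c=capture(n);k=8;im=np.ascontiguousarray(cv2.resize(c["color"][y0:y0+60,x0:x0+50,::-1],None,fx=k,fy=k,interpolation=cv2.INTER_CUBIC))
    im=cv2.convertScaleAbs(im,alpha=1.3,beta=20)
    B=np.array([[x,y,z] for z in(0,-.03) for x,y in((-.0095,-.008),(.0095,-.008),(.0095,.008),(-.0095,.008))])
    q=((proj(c,s["position"]+B@Rm.T)-[x0,y0]+.5)*k).astype(int)
    for i in range(4):
        for a,b in((i,(i+1)%4),(i,i+4)): cv2.line(im,tuple(map(int,q[a])),tuple(map(int,q[b])),(0,0,255),1)
    cv2.polylines(im,[((proj(c,fix(p,ringpts(0,0,.025)))-[x0,y0]+.5)*k).astype(np.int32)],True,(0,255,0),1)
    out.append(im)
cv2.imwrite("pics/o5.png",np.hstack(out))
```

```text
(no output)
```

View pics/o5.png

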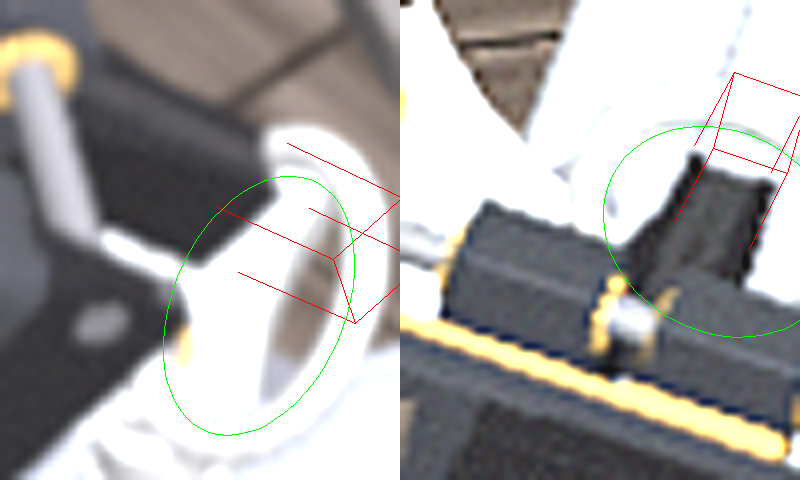

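Emit:
{"fn": "move_arm", "kwargs": {
  "gripper": [1, 1, 1, 1, 1, 1, 1, 1, 1, 1],
  "linear": [
    [0.05, 0, -0.03],
    [0.1, 0, -0.03],
    [0.15, 0, -0.03],
    [0.17, 0, -0.03],
    [0.17, 0, -0.03],
    [0.17, 0, 0.04],
    [0.17, 0, 0.1],
    [0.17, 0, 0.16],
    [0.17, 0, 0.19],
    [0.17, 0, 0.19]
  ],
  "rot": [
    [0, 0, 0],
    [0, 0, 0],
    [0, 0, 0],
    [0, 0, 0],
    [0, 0, 0],
    [0, 0, 0],
    [0, 0, 0],
    [0, 0, 0],
    [0, 0, 0],
    [0, 0, 0]
  ]
}}

```text
clock: 6.25
position: [0.5225, 0.3119, 0.0839]
tcp_rot: [180.0, 45.0, 153.0]
ft_force: [-0.1, 0.4, -0.5]
opening: 0.002
gripper_force: 0.0
```

```bash
cat > crop.py <<'E'
from h import *
from workcell import get_state,capture
def crop(name,a=0,h=0,off=-.0187):
    s=get_state(); Rm=R.from_euler('xyz',s["tcp_rot"],degrees=True).as_matrix();p=np.load("p.npy")
    rc=fix(p,arm(a,.1195,.1085+h))[0]; Rg=Rt(np.rad2deg(p[2]+a),45).as_matrix()
    print("rel ring (x,y,z tool) mm",((s["position"]-rc)@Rg*1e3).round(1),"F",s["ft_force"].round(1),s["clock"],s["joint_pos"].round(0))
    if not name: return
    out=[]
    P0=fix(p,arm(a,.1195,.1085))
    for n in("scene","top"):
        c=capture(n);k=6;x0,y0=(proj(c,P0)[0]-[33,45]).astype(int);im=np.ascontiguousarray(cv2.resize(c["color"][y0:y0+90,x0:x0+66,::-1],None,fx=k,fy=k,interpolation=cv2.INTER_CUBIC))
        B=np.array([[x,y,z+off] for z in(0,-.02) for x,y in((-.0095,-.008),(.0095,-.008),(.0095,.008),(-.0095,.008))])
        q=((proj(c,s["position"]+B@Rm.T)-[x0,y0]+.5)*k).astype(int)
        for i in range(4):
            for b,e in((i,(i+1)%4),(i,i+4)): cv2.line(im,tuple(map(int,q[b])),tuple(map(int,q[e])),(0,0,255),1)
        cv2.polylines(im,[((proj(c,fix(p,ringpts(a,h,.025)))-[x0,y0]+.5)*k).astype(np.int32)],True,(0,255,0),1)
        out.append(im)
    cv2.imwrite(f"pics/{name}.png",np.hstack(out))
E
python3 -c "
from crop import *
crop('o6')"
```

```text
rel ring (x,y,z tool) mm [-0.3 -0.7 35.2] F [-0.1  0.4 -0.5] 6.25 [-72.  29.  16. 119.  58.  45. -42.]
```

View pics/o6.png

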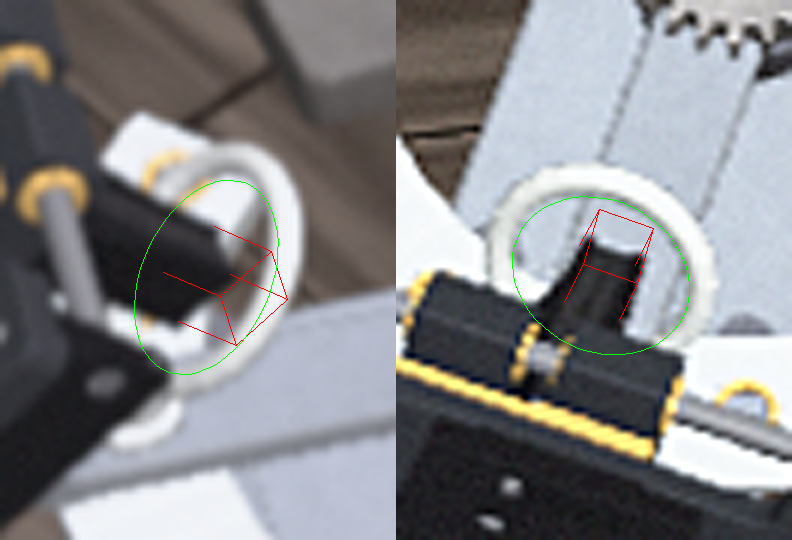

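Emit:
{"fn": "move_arm", "kwargs": {
  "gripper": [1, 1, 1, 1, 1, 1],
  "linear": [
    [0, 0, 0.03],
    [0, 0, 0.06],
    [0, 0.005, 0.09],
    [0, 0.005, 0.12],
    [0, 0.005, 0.13],
    [0, 0.005, 0.13]
  ],
  "rot": [
    [0, 0, 0],
    [0, 0, 0],
    [0, 0, 0],
    [0, 0, 0],
    [0, 0, 0],
    [0, 0, 0]
  ]
}}

```text
clock: 7.1
position: [0.5325, 0.3076, 0.073]
tcp_rot: [180.0, 45.0, 153.0]
ft_force: [0.0, 0.2, 0.1]
opening: 0.008
gripper_force: 0.0
```

```bash
python3 -c "
from crop import *
crop('o7',off=-.033)"
```

```text
rel ring (x,y,z tool) mm [-0.3  0.1 50.5] F [0.  0.2 0.1] 7.1 [-71.  31.  17. 119.  60.  43. -43.]
```

View pics/o7.png

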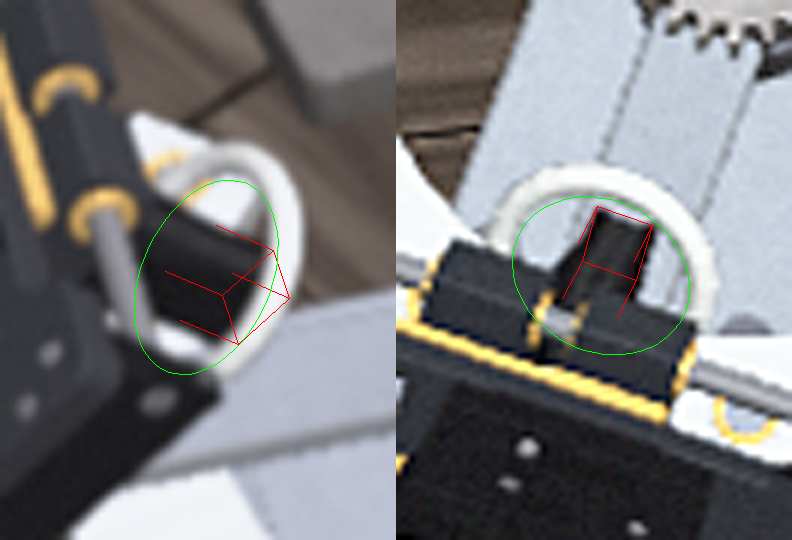

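Emit:
{"fn": "move_arm", "kwargs": {
  "gripper": [1, 1, 1, 1, 1, 1],
  "linear": [
    [-0.03, 0, 0],
    [-0.06, 0, 0],
    [-0.09, 0, 0],
    [-0.1, 0, 0],
    [-0.11, 0, 0],
    [-0.11, 0, 0]
  ],
  "rot": [
    [0, 0, 0],
    [0, 0, 0],
    [0, 0, 0],
    [0, 0, 0],
    [0, 0, 0],
    [0, 0, 0]
  ]
}}

```text
clock: 7.95
position: [0.5402, 0.3037, 0.0818]
tcp_rot: [180.0, 44.9, 153.1]
ft_force: [-1.1, 0.0, -2.1]
opening: 0.004
gripper_force: 1.2
```

Emit:
{"fn": "move_arm", "kwargs": {
  "gripper": [1, 1, 1, 1, 1],
  "linear": [
    [-0.012, 0, -0.012],
    [-0.024, 0, -0.024],
    [-0.036, 0, -0.036],
    [-0.047, 0, -0.047],
    [-0.047, 0, -0.047]
  ],
  "rot": [
    [0, 0, 0],
    [0, 0, 0],
    [0, 0, 0],
    [0, 0, 0],
    [0, 0, 0]
  ]
}}

```text
clock: 8.57
position: [0.5403, 0.3038, 0.0901]
tcp_rot: [179.9, 44.9, 153.0]
ft_force: [-3.4, 2.1, -7.3]
opening: 0.006
gripper_force: 3.3
```

```bash
python3 -c "
from crop import *
crop('')"
```

```text
rel ring (x,y,z tool) mm [-18.5   0.2  44.6] F [-3.4  2.1 -7.3] 8.575 [-70.  29.  17. 119.  59.  44. -40.]
```

Emit:
{"fn": "move_arm", "kwargs": {
  "gripper": [1, 1, 1, 1, 1],
  "linear": [
    [-0.01, 0, -0.01],
    [-0.02, 0, -0.02],
    [-0.03, 0, -0.03],
    [-0.038, 0, -0.038],
    [-0.038, 0, -0.038]
  ],
  "rot": [
    [0, 0, 0],
    [0, 0, 0],
    [0, 0, 0],
    [0, 0, 0],
    [0, 0, 0]
  ]
}}

```text
clock: 9.2
position: [0.5404, 0.3037, 0.0967]
tcp_rot: [179.9, 44.9, 153.0]
ft_force: [-5.6, 2.3, -8.3]
opening: 0.008
gripper_force: 4.3
```

Run:
```python
from crop import *
crop('o8',h=.014,off=-.033)
p=np.load("p.npy"); s=get_state()
pv=fix(p,[.075,0,0])[0]; R0=R.from_euler('xyz',s["tcp_rot"],degrees=True)
for a in(-.05,-.1,-.15,-.2,-.25,-.3,-.35,-.37):
    Q=R.from_euler('z',a); t=s["position"]-[pv[0],pv[1],0]; t=Q.apply(t)+[pv[0],pv[1],0]
    print(a); cmd(t,Q*R0,s)
```

```text
rel ring (x,y,z tool) mm [-13.4   0.2  49.9] F [-5.6  2.3 -8.3] 9.2 [-70.  28.  17. 118.  58.  44. -40.]
-0.05
at [0.5404 0.3037 0.0966] lin [-0.001  0.031  0.001] rot [ 0.011 -0.     0.011]
-0.1
at [0.5404 0.3037 0.0966] lin [-0.002  0.062  0.002] rot [ 0.022 -0.     0.023]
-0.15
at [0.5404 0.3037 0.0966] lin [-0.005  0.093  0.005] rot [ 0.034 -0.     0.034]
-0.2
at [0.5404 0.3037 0.0966] lin [-0.009  0.124  0.009] rot [ 0.045 -0.     0.045]
-0.25
at [0.5404 0.3037 0.0966] lin [-0.014  0.154  0.014] rot [ 0.056 -0.     0.056]
-0.3
at [0.5404 0.3037 0.0966] lin [-0.02   0.184  0.02 ] rot [ 0.067 -0.     0.068]
-0.35
at [0.5404 0.3037 0.0966] lin [-0.027  0.213  0.027] rot [ 0.079 -0.     0.079]
-0.37
at [0.5404 0.3037 0.0966] lin [-0.03   0.225  0.03 ] rot [ 0.083 -0.     0.083]
```

View pics/o8.png

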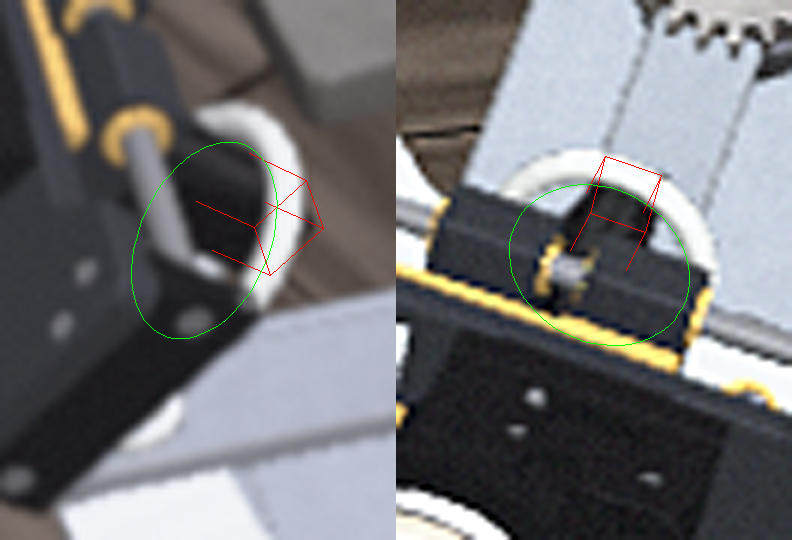

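Run:
```python
from h import *
from workcell import get_state
d=pickle.load(open("d0.pkl","rb"));p=np.load("p.npy")
def tri(a,b):
    P=[c["mtx"]@c["extrinsics"][:3] for c in(d["top"],d["scene"])]
    X=cv2.triangulatePoints(P[0],P[1],np.array(a,float),np.array(b,float))[:,0]; return X[:3]/X[3]
pts=dict(rodlow=tri((223,203),(302,151)),rodhigh=tri((243,113),(387,117)),ptop=tri((215,142),(337,93)))
for q in((219,199),(248,204),(254,168)): pts[f"foot{q}"]=unproj(d["top"],q,.02)
s=get_state(); pv=fix(p,[.075,0,0])[0]*[1,1,0]; R0=R.from_euler('xyz',s["tcp_rot"],degrees=True)
for n,w in pts.items():
    print(n,w.round(3),"err",[ (proj(d['top'],w)[0]).round(0).tolist()])
    for a in(0,-.2,-.37):
        Q=R.from_euler('z',a); t=Q.apply(s["position"]-pv)+pv
        print("   tool mm",((Q*R0).inv().apply(w-t)*1e3).round(0))
```

```text
rodlow [0.589 0.438 0.127] err [[223.0, 202.0]]
   tool mm [ -9. 142. -34.]
   tool mm [ 10. 120. -53.]
   tool mm [ 23.  99. -66.]
rodhigh [0.733 0.389 0.146] err [[243.0, 113.0]]
   tool mm [-129.  163.   59.]
   tool mm [-105.  172.   35.]
   tool mm [-84. 173.  14.]
ptop [0.658 0.43  0.209] err [[215.0, 142.0]]
   tool mm [-113.  166.  -46.]
   tool mm [-90. 157. -69.]
   tool mm [-72. 145. -87.]
foot(219, 199) [0.631 0.461 0.02 ] err [[219.0, 199.0]]
   tool mm [ 48. 181.  61.]
   tool mm [ 72. 165.  36.]
   tool mm [ 91. 145.  18.]
foot(248, 204) [0.614 0.409 0.02 ] err [[248.0, 204.0]]
   tool mm [ 41. 127.  67.]
   tool mm [ 58. 113.  50.]
   tool mm [71. 98. 37.]
foot(254, 168) [0.683 0.391 0.02 ] err [[254.0, 168.0]]
   tool mm [ -8. 142. 116.]
   tool mm [ 12. 142.  96.]
   tool mm [ 29. 137.  79.]
```

Run:
```python
from crop import *
p=np.load("p.npy"); s=get_state()
pv=fix(p,[.075,0,0])[0]; R0=R.from_euler('xyz',s["tcp_rot"],degrees=True)
c=fix(p,arm(0,.1195-.0163,.1225+.0163))[0]
rel=R0.inv().apply(s["position"]-c); print("contact->tcp tool mm",(rel*1e3).round(1))
for a in(-.07,-.14,-.21,-.28,-.35,-.36):
    cn=R.from_euler('z',a).apply(c-pv)+pv; Rn=R.from_euler('z',a*.3)*R0
    t=cn+Rn.apply(rel); print(a,((Rn.inv().apply(np.array([.589,.438,.127])-t))*1e3).round(0)); cmd(t,Rn,s)
```

```text
contact->tcp tool mm [ 9.6  0.1 50. ]
-0.07 [ -7. 135. -36.]
at [0.5404 0.3037 0.0966] lin [-0.001  0.055  0.001] rot [ 0.005 -0.     0.005]
-0.14 [ -4. 128. -38.]
at [0.5404 0.3037 0.0966] lin [-0.006  0.11   0.006] rot [ 0.009 -0.     0.009]
-0.21 [ -2. 121. -41.]
at [0.5404 0.3037 0.0966] lin [-0.013  0.164  0.013] rot [ 0.014 -0.     0.014]
-0.28 [  1. 113. -43.]
at [0.5404 0.3037 0.0966] lin [-0.023  0.218  0.023] rot [ 0.019 -0.     0.019]
-0.35 [  3. 106. -46.]
at [0.5404 0.3037 0.0966] lin [-0.036  0.27   0.036] rot [ 0.024 -0.     0.024]
-0.36 [  4. 105. -47.]
at [0.5404 0.3037 0.0966] lin [-0.038  0.277  0.038] rot [ 0.024 -0.     0.024]
```

Emit:
{"fn": "move_arm", "kwargs": {
  "gripper": [1, 1, 1, 1, 1, 1, 1, 1, 1, 1, 1, 1],
  "linear": [
    [0, 0.028, 0],
    [-0.001, 0.055, 0.001],
    [-0.003, 0.082, 0.003],
    [-0.006, 0.11, 0.006],
    [-0.009, 0.137, 0.009],
    [-0.013, 0.164, 0.013],
    [-0.018, 0.191, 0.018],
    [-0.023, 0.218, 0.023],
    [-0.029, 0.244, 0.029],
    [-0.034, 0.262, 0.034],
    [-0.036, 0.27, 0.036],
    [-0.036, 0.27, 0.036]
  ],
  "rot": [
    [0.002, 0, 0.002],
    [0.005, 0, 0.005],
    [0.007, 0, 0.007],
    [0.009, 0, 0.009],
    [0.011, 0, 0.011],
    [0.014, 0, 0.014],
    [0.016, 0, 0.016],
    [0.019, 0, 0.019],
    [0.021, 0, 0.021],
    [0.023, 0, 0.023],
    [0.024, 0, 0.024],
    [0.024, 0, 0.024]
  ]
}}

```text
clock: 10.8
position: [0.5598, 0.3325, 0.0961]
tcp_rot: [179.8, 44.8, 147.0]
ft_force: [-5.5, 4.2, -8.8]
opening: 0.002
gripper_force: 5.0
```

Run:
```python
from crop import *
crop('',a=-.35,h=.014)
# arm angle from top image: grey-level similarity of warped top view (z=.058) about the pivot to the start image
d=pickle.load(open("d0.pkl","rb"))["top"]; p=np.load("p.npy"); c=capture("top"); cv2.imwrite("pics/top_sw.png",c["color"][:,:,::-1])
r=np.linspace(.05,.09,21); l=np.linspace(-.03,.03,31); rr,ll=np.meshgrid(r,l)
def patch(c,a,z=.058):
    u=np.array([np.cos(a),np.sin(a)]);v=np.array([-u[1],u[0]])
    P=np.c_[np.array([.075,0])-rr.ravel()[:,None]*u+ll.ravel()[:,None]*v,np.full(rr.size,z)]
    q=proj(c,fix(p,P)).astype(np.float32)
    g=cv2.GaussianBlur(cv2.cvtColor(c["color"],6+1),(0,0),.7).astype(np.float32)
    return cv2.remap(g,q[:,0].reshape(rr.shape),q[:,1].reshape(rr.shape),1)
for a in(0,-.25,-.3,-.33,-.35,-.37,-.4):
    print(a,"now/start",patch(c,a).mean(1)[::2].round(0).astype(int).tolist())
print("start",patch(d,0).mean(1)[::2].round(0).astype(int).tolist())
```

```text
rel ring (x,y,z tool) mm [-10.6   8.4  48. ] F [-5.5  4.2 -8.8] 10.8 [-69.  32.  16. 110.  51.  50. -37.]
0 now/start [206, 209, 209, 208, 207, 208, 209, 208, 200, 196, 194, 191, 197, 202, 207, 212]
-0.25 now/start [208, 207, 209, 210, 208, 180, 189, 200, 202, 205, 209, 208, 201, 192, 192, 196]
-0.3 now/start [207, 209, 210, 210, 183, 187, 200, 202, 205, 209, 209, 203, 199, 191, 201, 195]
-0.33 now/start [208, 209, 210, 206, 166, 200, 201, 204, 207, 209, 205, 204, 192, 201, 203, 187]
-0.35 now/start [208, 209, 210, 191, 181, 200, 202, 205, 209, 209, 204, 203, 191, 206, 202, 179]
-0.37 now/start [209, 210, 210, 169, 196, 201, 203, 207, 209, 206, 205, 200, 197, 208, 197, 171]
-0.4 now/start [209, 210, 198, 174, 201, 203, 206, 208, 208, 204, 205, 193, 208, 207, 185, 158]
start [201, 202, 203, 190, 197, 203, 202, 201, 202, 201, 202, 197, 192, 209, 209, 209]
```

Emit:
{"fn": "move_arm", "kwargs": {
  "gripper": [1, 1, 1, 1, 1],
  "linear": [
    [0.01, 0, 0.01],
    [0.02, 0, 0.02],
    [0.03, 0, 0.03],
    [0.04, 0, 0.04],
    [0.04, 0, 0.04]
  ],
  "rot": [
    [0, 0, 0],
    [0, 0, 0],
    [0, 0, 0],
    [0, 0, 0],
    [0, 0, 0]
  ]
}}

```text
clock: 11.48
position: [0.5599, 0.3325, 0.0895]
tcp_rot: [179.8, 44.8, 147.0]
ft_force: [-5.5, 5.5, -7.4]
opening: 0.006
gripper_force: 4.7
```

Emit:
{"fn": "move_arm", "kwargs": {
  "gripper": [1, 1, 1, 1, 1, 1, 1],
  "linear": [
    [0.01, 0, 0.01],
    [0.02, 0, 0.02],
    [0.03, 0, 0.03],
    [0.04, 0, 0.04],
    [0.05, 0, 0.05],
    [0.06, 0, 0.06],
    [0.06, 0, 0.06]
  ],
  "rot": [
    [0, 0, 0],
    [0, 0, 0],
    [0, 0, 0],
    [0, 0, 0],
    [0, 0, 0],
    [0, 0, 0],
    [0, 0, 0]
  ]
}}

```text
clock: 12.35
position: [0.562, 0.332, 0.0816]
tcp_rot: [179.7, 45.1, 146.9]
ft_force: [-3.6, 4.4, -2.5]
opening: 0.006
gripper_force: 2.8
```

```bash
python3 -c "
from crop import *
crop('',a=-.35)"
```

```text
rel ring (x,y,z tool) mm [-11.6   9.6  49.6] F [-3.6  4.4 -2.5] 12.35 [-69.  34.  16. 111.  52.  49. -38.]
```

Emit:
{"fn": "move_arm", "kwargs": {
  "gripper": [1, 1, 1, 1, 1],
  "linear": [
    [0.02, 0.005, 0],
    [0.04, 0.01, 0],
    [0.06, 0.015, 0],
    [0.08, 0.02, 0],
    [0.08, 0.02, 0]
  ],
  "rot": [
    [0, 0, 0],
    [0, 0, 0],
    [0, 0, 0],
    [0, 0, 0],
    [0, 0, 0]
  ]
}}

```text
clock: 12.98
position: [0.5566, 0.335, 0.073]
tcp_rot: [-180.0, 45.0, 146.9]
ft_force: [-0.3, 0.2, -0.0]
opening: 0.007
gripper_force: 0.0
```

```bash
python3 -c "
from crop import *
crop('',a=-.35)"
```

```text
rel ring (x,y,z tool) mm [-1.4  7.8 51.5] F [-0.3  0.2 -0. ] 12.975 [-69.  35.  16. 111.  52.  48. -39.]
```

Emit:
{"fn": "move_arm", "kwargs": {
  "gripper": [1, 1, 1, 1, 1, 1, 1],
  "linear": [
    [0, 0, -0.1],
    [0, 0, -0.2],
    [0, 0, -0.3],
    [0, 0, -0.5],
    [0, 0, -0.75],
    [0, 0, -1],
    [0, 0, -1]
  ],
  "rot": [
    [0, 0, 0],
    [0, 0, 0],
    [0, 0, 0],
    [0, 0, 0],
    [0, 0, 0],
    [0, 0, 0],
    [0, 0, 0]
  ]
}}

```text
clock: 13.85
position: [0.4843, 0.3847, 0.1595]
tcp_rot: [179.6, 44.9, 146.9]
ft_force: [0.4, -0.3, -0.5]
opening: 0.002
gripper_force: 0.0
```

Emit:
{"fn": "move_arm", "kwargs": {
  "gripper": [1, 1, 1, 1, 1],
  "linear": [
    [0, 0, -0.2],
    [0, 0, -0.4],
    [0, 0, -0.6],
    [0, 0, -0.7],
    [0, 0, -0.7]
  ],
  "rot": [
    [0, 0, 0],
    [0, 0, 0],
    [0, 0, 0],
    [0, 0, 0],
    [0, 0, 0]
  ]
}}

```text
clock: 14.48
position: [0.4357, 0.4139, 0.2173]
tcp_rot: [180.0, 45.0, 146.9]
ft_force: [0.8, 0.4, 0.5]
opening: 0.008
gripper_force: 0.0
```

```bash
python3 -c "
from crop import *
crop('o9',a=-.35,off=-.033)"
```

```text
rel ring (x,y,z tool) mm [  -4.3  -26.8 -149.5] F [0.8 0.4 0.5] 14.475 [-80.  24.  11. 104.  42.  70. -34.]
```

View pics/o9.png

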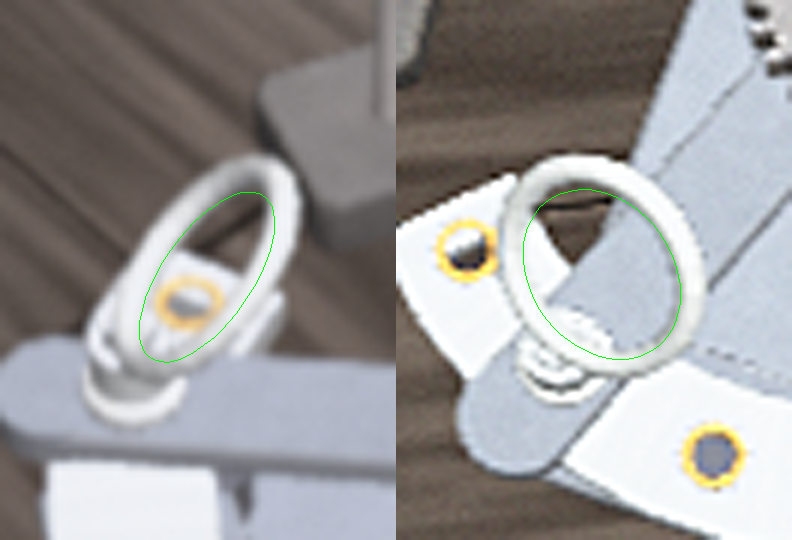

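Run:
```python
from crop import *
from workcell import robot
p=np.load("p.npy"); d=pickle.load(open("d0.pkl","rb"))
def score(c,a,h):
    g=cv2.cvtColor(c["color"],cv2.COLOR_RGB2GRAY).astype(np.float32)
    f=lambda r:cv2.remap(g,*[x.reshape(-1,1) for x in proj(c,fix(p,ringpts(a,h,r))).astype(np.float32).T],1)
    return float(np.mean(f(.029)-.5*f(.022)-.5*f(.036)))
G=[(a,h) for a in np.arange(-.02,.021,.005) for h in np.arange(-.004,.0121,.0005)]
for n,cs,a0 in(("start",d,0),("now",{k:capture(k) for k in("scene","top")},-.35)):
    print(n,max(G,key=lambda q:sum(score(cs[k],a0+q[0],q[1]) for k in cs)))
```

```text
start (np.float64(0.0050000000000000044), np.float64(0.006999999999999999))
now (np.float64(-0.009999999999999998), np.float64(0.0045000000000000005))
```

```bash
python3 -c "
from workcell import robot
print(robot.hand_in())"
```

```text
the job is handed in; nothing more can be done
None
```

The job is handed in: I swung the arm one hole towards the scribing block and let the pin drop into that hole. The final pictures show it home, to a few mm, with the gripper well clear. Everything took about 14.5 s of the 45 s allowed, but the hand-in returned no verdict.

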